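# Seat a circuit board on the preheater

## Task

On the flat preheater, push the orange circuit-board carrier along the glass with your fingertips, at its outer edges, until it sits flush in the corner against both the rear stop and the side stop. Then push the sliding clamp from behind, by its red back, until its blue jaw rests against the carrier. Do not lift the carrier, do not touch the electronic parts on it or the blue jaw, and leave the jar, the nozzle and the chip tray where they stand.

Things in the scene. Friction and masses are not known exactly. Their poses are not given: they have to be found in the camera images.
- preheater: Fixed low box, aluminium with black glass top, 280 (x) x 480 (y) x 50 mm high; place and yaw vary. Origin on the bench, under it: the top spans x -140..140, y -270..210 mm of its own frame, at z 50 mm. +x points away from the robot, +y to the robot's left, z up. Rear stop: fixed aluminium bar on the glass, 12 mm high, 14 thick, inner face at x = +100 mm, y -130..110.
- corner (a point): Point on the glass where the inner faces of the two stops meet, the far left corner: x = +100, y = +110 mm of the preheater frame; axes as the preheater's. The side stop, a fixed aluminium bar 12 mm high, 14 thick, has its inner face at preheater y = +110 mm, x from -30 to 100 mm.
- carrier: Loose orange frame with a green circuit board: 100 (x) x 150 (y) x 10 mm, 0.3 to 0.55 kg, flat on the glass (a push of 1.5 to 4 N slides it). Origin at the centre of its underside; at the start its axes are within 0.25 rad of the preheater's. Fully seated its origin is at x = +50, y = +35 mm of the preheater frame, with the same yaw.
- electronics: The heat sink, connectors and capacitors standing on the board, part of the carrier; not to be touched. Origin at the carrier's centre, 10.5 mm above the carrier's underside; within 36 x 62 mm either side (x, y), the heat sink at the middle is 36 x 36 mm and the tallest, 16 mm above this origin.
- clamp (a joint): Sliding clamp on the right (-y) part of the glass: travel in m along the preheater's +y, 0 to 0.21; at 0 the jaw face is at y = -220 mm of the preheater frame. Stays where left; about 2 N moves it. 96 mm wide (along x, centred at preheater x = +45 mm), 24 mm thick along y: a red block with a 4 mm blue jaw on its front, reaching 28 mm above the glass.
- jaw_face (a point): Middle of the front face (towards the carrier, +y) of the clamp's blue jaw, 14 mm above the glass; axes as the preheater's. The jaw, 96 x 4 x 28 mm high, is not to be touched by the fingers.
- clamp_back (a point): Middle of the clamp's back face (-y side), 24 mm behind the jaw face, 14 mm above the glass: the red face to push, 96 mm wide, upright from the glass to 28 mm; axes as the preheater's.
- flux_jar: Small jar with a white cap, 38 mm across, 42 mm high, standing on the glass left of the side stop; leave alone. Origin at the centre of its underside.
- nozzle: Steel hot-air nozzle, 38 mm across at its foot, 40 mm high, standing on the glass left of the side stop; leave alone. Origin at the centre of its underside.
- chip_tray: Yellow divided tray, 42 x 56 x 14 mm high, near the front right corner of the glass; leave alone. Origin at the centre of its underside.
There are look-alikes about, which are no part of the job. Leave any pink or purple look-alike of the carrier alone.

How it is judged (in metres and radians):
On the way, in this order (a step that is already met when the one before it is completed fails the run):
1. the carrier sits flush against both stops while the clamp is still clear of it (x of carrier in the frame of preheater above 0.047 m and y of carrier in the frame of preheater above 0.032 m and angle between the x axis of carrier and the x axis of preheater, either way round below 0.03 rad and height (world z) of carrier below 0.053 m and not (y of jaw_face in the frame of carrier above -0.083 m)), for 0.2 s.
2. the clamp's jaw is up against the seated carrier (x of carrier in the frame of preheater above 0.047 m and y of carrier in the frame of preheater above 0.032 m and angle between the x axis of carrier and the x axis of preheater, either way round below 0.03 rad and height (world z) of carrier below 0.053 m and y of jaw_face in the frame of carrier above -0.078 m), for 0.2 s.
At the end, for the whole second after the job is handed in: The carrier lies flat on the glass within 3 mm of both stops and within 0.03 rad of square to them, at rest, and the jaw is within 3 mm of the carrier's right edge (all of step 2 and linear speed of carrier below 0.01 m/s and angle between carrier's own z axis and vertical below 0.05 rad); the robot touches nothing.
It fails at once if the carrier is lifted more than 6 mm or tipped more than 0.1 rad (height (world z) of carrier above 0.056 m or angle between carrier's own z axis and vertical above 0.1 rad).
It fails at once if the robot touches the electronic parts (contact force between any of the fingers, the arm and electronics above 0.5 N).
It fails at once if the robot touches the blue jaw (contact force between any of the fingers, the arm and clamp_c1 above 0.5 N).
It fails at once if the jar, the nozzle or the chip tray is moved more than 15 mm or tipped (distance of any of flux_jar, nozzle, chip_tray from where it was at the start of the episode above 0.015 m or angle between any of flux_jar, nozzle, chip_tray's own z axis and vertical above 0.2 rad).
It also fails if it takes over 64 s, if anything falls off the work surface, if the arm or the gripper's body presses on something with over 40 N, if the wrist force passes 120 N, or if a joint passes its speed limit or range.

## Robot

A 7-joint arm with a two-finger parallel gripper is mounted at the origin on the work surface. World frame = base frame: x ahead of the robot, y to its left, z up, the work surface at z = 0. Lengths are in mm, angles in rad, forces in N, time in s.
With the tool pointing down it reaches from about 400 to 875 mm from the base axis. Payload 6.5 kg.
Tool frame: the origin (TCP) lies at the very end of the fingers, on their centre line; the grasp point (between the pads) lies 19 mm behind it; z points along the fingers, x is the direction in which the jaws open and shut, and the axes are right-handed (so a half turn about z gives the same grasp; the last joint's range is limited). The gripper opens to 88 mm and grips with 3 to 60 N. Pads are 18 mm wide; open, the fingers measure 123 mm over their backs; the gripper's body (75 mm by 187 mm) begins 45 mm behind the grasp point.
Start: joints at [1.241, 0.536, -0.004, 1.538, 0.003, 1.067, -0.071], TCP at [169.484, -627.507, 214.016] pointing down, gripper open.
Joint ranges: [-2.7, 2.7], [-0.37, 2.16], [-1.27, 1.26], [0.24, 2.4], [-1.31, 4.45], [0.19, 1.91], [-2.76, 2.76]. Speed limits (rad/s): [2.39, 2.39, 3.14, 3.14, 3.14, 3.14, 3.14].

## Interface

Orientations are given as a rotation vector (axis times angle).
In Python, from station import r gives the robot as it stands. The module is installed in compiled form; this text tells all that it offers.
- The arm moves only by the tool drive_tool, never from a script. Its argument "plan" is a list that holds one entry, the list of rows, each a list of 7 numbers: the turn, a rotation vector about the tool's x, y, z in rad, then the shift along the tool's x, y, z in mm, then the finger opening in mm, from 0 to 88.1. A call has 1 to 5 rows; each row shifts and turns the commanded pose from where the row before left it, along the tool's axes as they then stand; what a row does not reach is not made up. A row lasts 1/10 s, in which the tool goes at most 50 mm and 8.59 degrees, less where a joint would pass 70% of its speed; a pose out of reach is approached as far as the arm can. A call is refused whole if a number of a shift passes 50 or a number of a turn 0.15, either way. A call with a gripper value outside its range is refused whole. The fingers move at their own pace and stop on an object; "newtons" is the grip in N (left out, the last holds). Time passes only in rows, so rows that do not move let the fingers close. It gives the time, the measured TCP pose, the force and the opening at its end, in the units of the state.
- r.get_obs(): the state, without advancing time (a new reading comes with each control period).
- r.get_image(name): name is "scene" or "side" or "wrist"; returns the picture (400x640x3 uint8, red, green, blue); there is no depth.
- r.camera_params(name): a dict with "fx", "fy", "cx", "cy" (pixels), "R" (3x3) and "t" (3): a world point X has camera coordinates R X + t; the wrist camera has in their place "mount" (4x4, takes a point from camera to tool coordinates, whose origin is the TCP and whose axes are the tool frame's). Camera axes: x right, y down, z forward; pixel columns grow to the right and rows downward; lengths in mm; the calibration is good to about 2 mm. A picture is of the moment at which its call begins: read the wrist's pose just before it. camera_params takes no time and is no camera call.
- r.hand_in(): hands the job in, once; it reports no verdict.
Trained networks look in the newest picture that a camera, given by its name, has taken for a name from the list of things; names that differ only in an ending like _2 or _b are one class to them, and where a whole thing is asked for, a point or a joint stands for the part that bears it (a point fixed in the world has none). Each returns a list of dicts, best first, with "score" (0 to 1); they miss things now and then, are a little off and sometimes report something else, mostly with a low value. They report only what shows in the picture. A call takes as long as a camera call. They do not tell look-alikes from the thing itself.
- r.cut_out(name, camera): "pixels" (400x640 bool, what is visible of it) and "bbox" ([left, top, right, bottom] in pixels, round what is visible of it).
The state is a dict: "clock": time; "q": joint angles; "joint_vel": joint speeds; "effort": joint torques, N m; "tcp_pos": TCP position; "tcp_rot": TCP orientation; "wrist_force": force on the tool from outside, world axes, zero at the start; "wrist_torque": the same for the moment, N m; "finger_gap": finger opening in mm.
Only numpy, scipy, OpenCV 4.12 (cv2) and the standard library are available. Lean on these libraries where they do the work, as an engineer would, in place of code of your own. Each camera call takes 0.05 s, during which the arm holds its last target.

## Working session

There is one attempt and no reset: what is moved stays moved. The work goes in short steps, Python scripts to look and compute and a tool call to move; the robot and the scene stay as the last step left them, time stands still between calls to the robot, and variables do not carry over. Pictures are saved under pics/ and viewed, and the job is handed in when it is done.

Besides the shell and the picture viewer there is one more tool, called after "Request:" by a JSON object that holds its "method" and its "body". drive_tool: Moves the arm, as the interface text tells. Its arguments: {"type":"object","properties":{"plan":{"type":"array"},"newtons":{"type":"number"}},"required":["plan"]}

```bash
mkdir -p pics; ls; python3 - <<'E'
from station import r
import cv2,numpy as np
o=r.get_obs(); print({k:np.round(v,3).tolist() for k,v in o.items()})
for n in ["scene","side","wrist"]:
    im=r.get_image(n); cv2.imwrite(f"pics/{n}0.png",im[:,:,::-1])
    p=r.camera_params(n); print(n,{k:np.round(v,4).tolist() for k,v in p.items()})
E
```

```text
pics
{'clock': 0.0, 'q': [1.241, 0.537, -0.004, 1.539, 0.003, 1.067, -0.071], 'joint_vel': [0.001, -0.004, 0.0, -0.001, 0.001, -0.001, -0.001], 'effort': [-0.0, -57.1, 0.991, -25.161, -0.056, 0.018, 0.0], 'tcp_pos': [169.336, -626.897, 213.164], 'tcp_rot': [-2.494, 1.909, 0.002], 'wrist_force': [0.27, 0.073, -0.297], 'wrist_torque': [0.026, -0.067, -0.004], 'finger_gap': 87.826}
scene {'fx': 370.6663, 'fy': 370.6663, 'cx': 318.5144, 'cy': 197.7613, 'R': [[-0.7273, 0.6864, 0.0017], [0.4839, 0.5144, -0.708], [-0.4868, -0.5141, -0.7062]], 't': [400.3516, -240.0019, 1309.0843]}
side {'fx': 428.6571, 'fy': 428.6571, 'cx': 313.8999, 'cy': 199.482, 'R': [[-0.9994, -0.0312, -0.0132], [-0.0135, 0.7244, -0.6893], [0.031, -0.6887, -0.7244]], 't': [563.4072, 44.4266, 1082.8099]}
wrist {'fx': 355.367, 'fy': 355.367, 'cx': 315.8382, 'cy': 197.8168, 'mount': [[1.0, 0.0007, -0.0004, -1.3553], [-0.0006, 0.9638, 0.2666, -69.0535], [0.0005, -0.2666, 0.9638, -170.9627], [0.0, 0.0, 0.0, 1.0]]}
```

View pics/scene0.png

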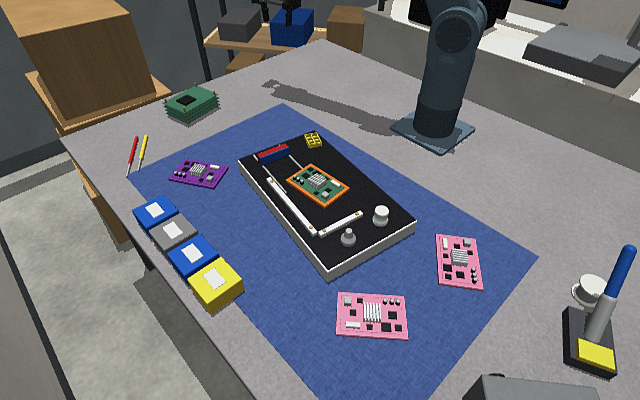

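View pics/side0.png

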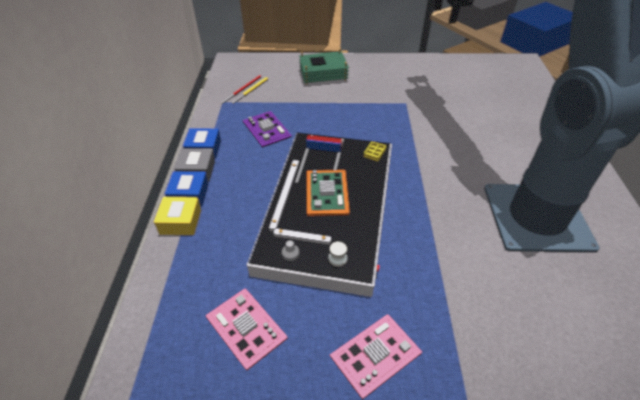

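View pics/wrist0.png

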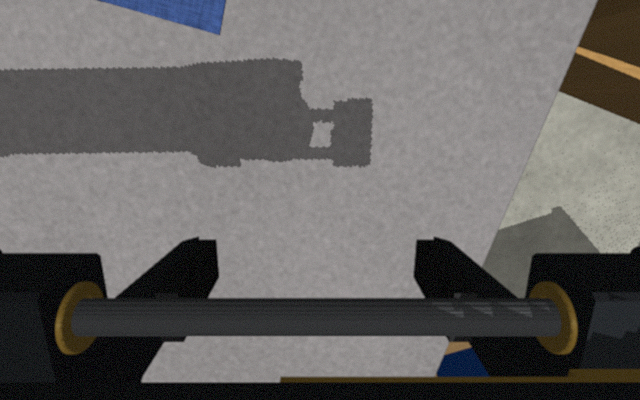

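Scene picture: the preheater is around (325,205), the orange carrier at (318,184), the clamp at (273,152) with its red back away from the carrier, and the tray at (313,139). The jar is at (381,215) and the nozzle at (348,238). Things that could be taken for the carrier: purple board (200,172), pink boards (372,315) and (460,262), green box (192,105). I choose the orange one at scene (318,184) / side (327,191). Next I measure it and check a crop.

```bash
cat > h.py <<'E'
import numpy as np,cv2
from scipy.spatial.transform import Rotation as Ro
from station import r
def cam(n,o=None):
    p=r.camera_params(n);K=np.array([[p['fx'],0,p['cx']],[0,p['fy'],p['cy']],[0,0,1]])
    if n!='wrist': return K,np.array(p['R']),np.array(p['t'])
    o=o or r.get_obs(); T=np.eye(4);T[:3,:3]=Ro.from_rotvec(o['tcp_rot']).as_matrix();T[:3,3]=o['tcp_pos']
    M=np.linalg.inv(T@np.array(p['mount'])); return K,M[:3,:3],M[:3,3]
def proj(c,X):
    K,R,t=c; x=(R@np.atleast_2d(X).T).T+t; x=x@K.T; return x[:,:2]/x[:,2:]
def onz(c,uv,z):
    K,R,t=c; uv=np.atleast_2d(uv); d=np.c_[uv,np.ones(len(uv))]@np.linalg.inv(K).T@R; C=-R.T@t
    s=(z-C[2])/d[:,2]; return C+d*s[:,None]
E
python3 - <<'E'
from h import *
res={}
for n in ["scene","side"]:
    im=r.get_image(n); c=cam(n)
    for t in ["preheater","carrier","clamp","flux_jar","nozzle","chip_tray"]:
        for d in r.cut_out(t,n)[:3]:
            m=d['pixels']; ys,xs=np.nonzero(m)
            if len(xs)==0: continue
            ctr=[xs.mean(),ys.mean()]
            print(n,t,round(d['score'],2),np.round(d['bbox']).tolist(),len(xs),onz(c,ctr,55)[0].round(0))
            if t in('preheater','carrier') and d['score']>.3:
                h=cv2.convexHull(np.c_[xs,ys].astype(np.int32)); q=cv2.approxPolyDP(h,4,True)[:,0]; print(q.tolist()); 
for n,b in (("scene",(230,120,430,290)),("side",(240,120,400,300))):
    im=r.get_image(n)[:,:,::-1][b[1]:b[3],b[0]:b[2]]; s=4 if n=='scene' else 3.3
    cv2.imwrite(f"pics/{n}_crop.png",cv2.resize(im,None,fx=s if n!='scene' else 3.5,fy=s if n!='scene' else 3.5,interpolation=cv2.INTER_CUBIC))
E
```

```text
scene preheater 0.97 [237.0, 134.0, 415.0, 284.0] 11958 [569.  44.  55.]
[[414, 230], [326, 281], [250, 185], [238, 160], [314, 131], [416, 221]]
scene carrier 0.94 [285.0, 164.0, 349.0, 207.0] 1457 [531. -25.  55.]
[[348, 190], [323, 207], [286, 180], [311, 164]]
scene carrier 0.71 [438.0, 232.0, 484.0, 292.0] 2194 [474. 381.  55.]
[[482, 290], [439, 283], [436, 235], [475, 239]]
scene carrier 0.57 [338.0, 291.0, 409.0, 339.0] 3117 [717. 332.  55.]
[[407, 339], [338, 335], [337, 294], [403, 297]]
scene clamp 0.61 [260.0, 142.0, 289.0, 164.0] 421 [ 533. -220.   55.]
scene flux_jar 0.58 [374.0, 203.0, 391.0, 226.0] 293 [491. 168.  55.]
scene nozzle 0.63 [339.0, 229.0, 356.0, 243.0] 207 [606. 159.  55.]
scene chip_tray 0.73 [304.0, 131.0, 321.0, 149.0] 206 [ 398. -190.   55.]
side preheater 0.97 [249.0, 132.0, 392.0, 298.0] 14275 [537.  61.  55.]
[[389, 144], [370, 295], [250, 274], [248, 258], [297, 133]]
side preheater 0.18 [306.0, 168.0, 349.0, 215.0] 1703 [532. -21.  55.]
side carrier 0.9 [306.0, 166.0, 350.0, 215.0] 1825 [531. -22.  55.]
[[347, 214], [307, 214], [307, 171], [345, 171]]
side carrier 0.63 [239.0, 113.0, 289.0, 151.0] 1056 [ 711. -282.   55.]
[[291, 137], [262, 146], [242, 121], [271, 112]]
side carrier 0.63 [330.0, 312.0, 422.0, 400.0] 4010 [440. 394.  55.]
[[420, 351], [363, 399], [330, 357], [386, 315]]
side clamp 0.8 [305.0, 135.0, 344.0, 154.0] 499 [ 544. -218.   55.]
side flux_jar 0.55 [331.0, 245.0, 345.0, 268.0] 348 [506. 166.  55.]
side nozzle 0.74 [307.0, 132.0, 342.0, 155.0] 465 [ 544. -218.   55.]
side nozzle 0.55 [285.0, 242.0, 298.0, 258.0] 227 [611. 162.  55.]
side chip_tray 0.5 [365.0, 142.0, 383.0, 161.0] 272 [ 403. -187.   55.]
```

View pics/scene_crop.png

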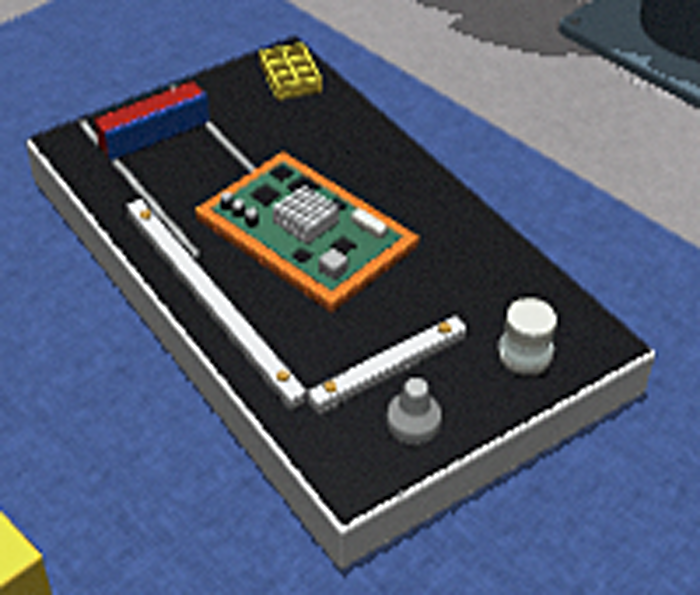

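View pics/side_crop.png

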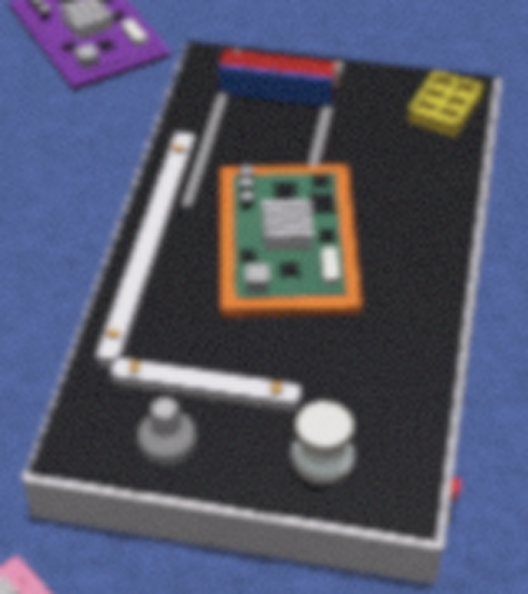

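```bash
cat > fit1.py <<'E'
from h import *
from scipy.optimize import least_squares
A=lambda p,s,o:np.array(p,float)/s+np.array(o)-0.5*(1-1/s)
so=(230,120);do=(240,120)
P={'scene':A([(30,142),(343,528),(652,353),(290,40)],3.5,so),'side':A([(190,43),(28,478),(440,545),(500,78)],3.3,do)}
PX=np.array([(140,-270),(140,210),(-140,210),(-140,-270)],float)
C={'scene':A([(197,207),(333,298),(418,237),(283,152)],3.5,so),'side':A([(220,168),(221,303),(361,301),(349,165)],3.3,do)}
CX=np.array([(50,-75),(50,75),(-50,75),(-50,-75)],float)
def fit(Q,X,z,cams):
    def W(p): c,s=np.cos(p[2]),np.sin(p[2]); return np.c_[X@np.array([[c,s],[-s,c]])+p[:2],np.full(4,z)]
    f=lambda p:np.concatenate([(proj(cam(n),W(p))-Q[n]).ravel() for n in cams])
    s=least_squares(f,[530,0,0]); return s.x,s.fun
for cams in (['scene'],['side'],['scene','side']):
    a,fa=fit(P,PX,50,cams); b,fb=fit(C,CX,60,cams)
    d=b[:2]-a[:2]; c,s=np.cos(a[2]),np.sin(a[2]); 
    print(cams,a.round(3),np.abs(fa).max().round(2),b.round(3),np.abs(fb).max().round(2),'rel',np.round([c*d[0]+s*d[1],-s*d[0]+c*d[1],b[2]-a[2]],3))
E
python3 fit1.py
```

```text
['scene'] [ 5.33872e+02  9.14600e+00 -1.65000e-01] 2.45 [ 5.2858e+02 -2.8710e+01  4.8000e-02] 0.96 rel [  1.    -38.212   0.213]
['side'] [ 5.31236e+02  1.12900e+01 -1.70000e-01] 1.97 [ 5.31446e+02 -2.86890e+01  4.40000e-02] 0.85 rel [  6.974 -39.366   0.214]
['scene', 'side'] [ 5.32362e+02  9.98000e+00 -1.68000e-01] 2.29 [ 5.30404e+02 -2.83360e+01  4.50000e-02] 1.4 rel [  4.471 -38.104   0.213]
```

Both views agree to within a few mm, and the crop confirms the orange carrier with green board. I hover with the wrist camera above the preheater to measure more precisely.

Request:
{"method": "drive_tool", "body": {"plan": [[[0,0,0.144,0,0,0,88],[0,0,0.144,0,0,0,88],[0,0,0.144,0,0,0,88],[0,0,0,-44,-17,0,88],[0,0,0,-44,-17,0,88]]]}}

```text
clock: 1.45
tcp_pos: [217.4, -546.1, 213.7]
tcp_rot: [2.023, -2.403, 0.0]
wrist_force: [1.6, -0.3, 0.8]
finger_gap: 88.1
```

Request:
{"method": "drive_tool", "body": {"plan": [[[0,0,0,-44,-17,0,88],[0,0,0,-44,-17,0,88],[0,0,0,-44,-17,0,88],[0,0,0,-44,-17,0,88],[0,0,0,-44,-17,0,88]]]}}

```text
clock: 1.95
tcp_pos: [339.2, -342.2, 214.3]
tcp_rot: [-2.027, 2.4, -0.001]
wrist_force: [0.8, 0.2, 0.1]
finger_gap: 88.4
```

Request:
{"method": "drive_tool", "body": {"plan": [[[0,0,0,-44,-17,0,88],[0,0,0,-44,-17,0,88],[0,0,0,-44,-17,0,88],[0,0,0,-44,-17,0,88],[0,0,0,-44,-17,0,88]]]}}

```text
clock: 2.45
tcp_pos: [459.9, -139.4, 214.4]
tcp_rot: [-2.026, 2.4, -0.001]
wrist_force: [0.2, -0.9, 1.1]
finger_gap: 87.9
```

Request:
{"method": "drive_tool", "body": {"plan": [[[0,0,0,-44,-17,0,88],[0,0,0,-43,-16,0,88],[0,0,0,-43,-16,0,88],[0,0,0,0,0,0,88],[0,0,0,0,0,0,88]]]}}

```text
clock: 2.95
tcp_pos: [529.1, -20.3, 213.9]
tcp_rot: [2.03, -2.398, -0.0]
wrist_force: [0.2, 0.2, 0.2]
finger_gap: 88.4
```

```bash
python3 - <<'E'
from h import *
o=r.get_obs(); im=r.get_image('wrist'); cv2.imwrite("pics/wrist1.png",im[:,:,::-1]); print(o['clock'],o['tcp_pos'],Ro.from_rotvec(o['tcp_rot']).as_matrix().round(3).tolist())
np.save('o1.npy',o,allow_pickle=True)
E
```

```text
2.95 [529.14401484 -20.32718695 213.86802693] [[-0.165, -0.986, -0.0], [-0.986, 0.165, 0.0], [0.0, 0.0, -1.0]]
```

View pics/wrist1.png

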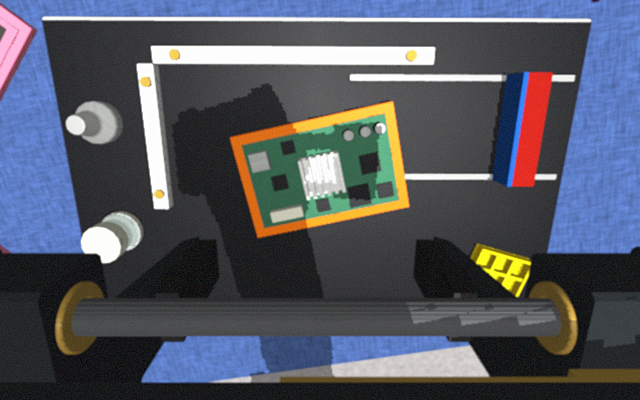

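Wrist picture: carrier corners at (231,137), (394,101), (409,206) and (259,237). Rear stop inner edge runs along row ~64, side stop inner edge from (157,64) to (172,207), and the clamp's red back faces right at column ~550. Next I fit the poses.

```bash
cat > fit2.py <<'E'
from h import *
from fit1 import P,PX
from scipy.optimize import least_squares
o=np.load('o1.npy',allow_pickle=True).item(); c=cam('wrist',o)
PW=np.array([(44,18),(590,20),(153,64),(435,66),(172,207)],float)
X3=np.array([(140,210,50),(140,-270,50),(100,110,62),(100,-130,62),(-30,110,62)],float)
CW=np.array([(394,101),(231,137),(259,237),(409,206)],float)
CX=np.array([(50,-75,60),(50,75,60),(-50,75,60),(-50,-75,60)],float)
def W(p,X): s,k=np.sin(p[2]),np.cos(p[2]); return np.c_[X[:,:2]@np.array([[k,s],[-s,k]])+p[:2],X[:,2]]
sa=least_squares(lambda p:(proj(c,W(p,X3))-PW).ravel(),[532,10,-.17]); a=sa.x
sb=least_squares(lambda p:(proj(c,W(p,CX))-CW).ravel(),[532,-28,.05]); b=sb.x
print(a.round(3),sa.fun.round(1)); print(b.round(3),sb.fun.round(1))
k,s=np.cos(a[2]),np.sin(a[2]);R=np.array([[k,s],[-s,k]]); print('rel',R@(b[:2]-a[:2]),b[2]-a[2])
for uv,z in (([508,73],78),([525,73],78),([551,72],78),([533,187],78),([497,184],78),([100,243],92),([76,125],90)): print(uv,(R@(onz(c,uv,z)[0,:2]-a[:2])).round(1))
print(proj(c,W(b,np.array([(-50.,-75,50),(-50,75,50)]))))
E
python3 fit2.py
```

```text
['scene'] [ 5.33872e+02  9.14600e+00 -1.65000e-01] 2.45 [ 5.2858e+02 -2.8710e+01  4.8000e-02] 0.96 rel [  1.    -38.212   0.213]
['side'] [ 5.31236e+02  1.12900e+01 -1.70000e-01] 1.97 [ 5.31446e+02 -2.86890e+01  4.40000e-02] 0.85 rel [  6.974 -39.366   0.214]
['scene', 'side'] [ 5.32362e+02  9.98000e+00 -1.68000e-01] 2.29 [ 5.30404e+02 -2.83360e+01  4.50000e-02] 1.4 rel [  4.471 -38.104   0.213]
[ 5.30093e+02  1.04890e+01 -1.70000e-01] [-6.2 -1.6  7.7 -0.5  0.9  1.4 -0.4  0.9 -2.2  3.5]
[ 5.31101e+02 -2.54510e+01  4.70000e-02] [ 0.2 -0.5 -0.8 -0.3 -0.8  0.5  1.3  0.6]
rel [  7.087972   -35.24770063] 0.21780649809702735
[508, 73] [  94.3 -185.3]
[525, 73] [  94.3 -199.2]
[551, 72] [  95.2 -220.2]
[533, 187] [  -1.3 -221.8]
[497, 184] [   1.3 -189.5]
[100, 243] [-51.  162.2]
[76, 125] [ 51.6 166.8]
[[407.70889108 203.64764849]
 [259.77492592 233.8085155 ]]
```

```bash
cat >> fit2.py <<'E'
from fit1 import C
print('tri')
for i,j in enumerate([0,1,2,3]):
    Ms=[];
    for cc,uv in ((cam('scene'),C['scene'][i]),(cam('side'),C['side'][i]),(c,CW[j])):
        Pm=cc[0]@np.c_[cc[1],cc[2]]; Ms+= [uv[0]*Pm[2]-Pm[0],uv[1]*Pm[2]-Pm[1]]
        Ms[-2]/=np.linalg.norm(Ms[-2][:3]);Ms[-1]/=np.linalg.norm(Ms[-1][:3])
    Ms=np.array(Ms); print(np.linalg.lstsq(Ms[:,:3],-Ms[:,3],rcond=None)[0].round(1))
E
python3 fit2.py | sed -n '/tri/,$p'
```

```text
tri
[584.6 -96.3  63.4]
[577.5  50.6  65.8]
[478.6  45.3  62.1]
[ 484.8 -102.5   60.6]
```

Request:
{"method": "drive_tool", "body": {"plan": [[[0,0,0,4,43,0,88],[0,0,0,0,43,0,88],[0,0,0,0,0,45,88],[0,0,0,0,0,45,88],[0,0,0,0,0,0,88]]]}}

```text
clock: 3.5
tcp_pos: [438.8, -12.7, 120.5]
tcp_rot: [2.019, -2.397, -0.008]
wrist_force: [-0.5, 0.2, 0.2]
finger_gap: 87.7
```

Request:
{"method": "drive_tool", "body": {"plan": [[[0,0,0,0,0,40,88],[0,0,0,0,0,20,88],[0,0,0,0,0,3,88],[0,0,0,0,0,0,88],[0,0,0,0,0,0,88]]]}}

```text
clock: 4.0
tcp_pos: [444.9, -11.1, 62.7]
tcp_rot: [-2.025, 2.4, -0.003]
wrist_force: [0.3, 0.6, 0.2]
finger_gap: 87.8
```

```bash
cat > look.py <<'E'
import sys
from h import *
A=np.array([530.1,10.5]); k,s=np.cos(-.170),np.sin(-.170);R=np.array([[k,s],[-s,k]])
o=r.get_obs(); im=r.get_image('wrist'); cv2.imwrite(f"pics/{sys.argv[1]}.png",im[:,:,::-1])
m=Ro.from_rotvec(o['tcp_rot']).as_matrix(); np.save('o_last.npy',o,allow_pickle=True)
print('t',o['clock'],'tcp',o['tcp_pos'].round(1),'F',np.round(o['wrist_force'],1),'pre',(R@(np.array(o['tcp_pos'])[:2]-A)).round(1),'toolx yaw rel',round(np.arctan2(m[1,0],m[0,0])+.170,3),'tilt',m[:,2].round(3),o['finger_gap'])
E
python3 look.py w2
```

```text
t 4.0 tcp [444.9 -11.1  62.7] F [0.3 0.6 0.2] pre [-80.3 -35.7] toolx yaw rel -1.57 tilt [ 0.003 -0.    -1.   ] 87.7688791451553
```

View pics/w2.png

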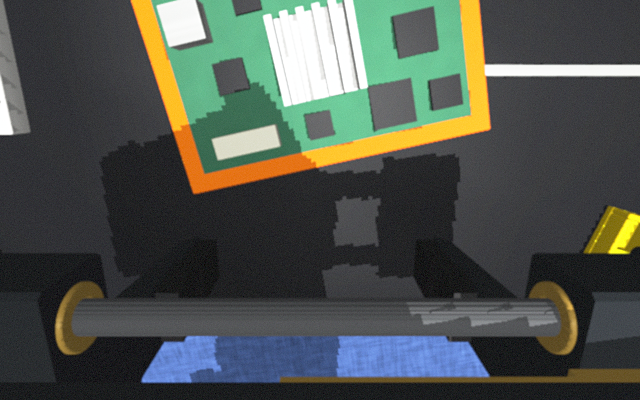

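Wrist picture: the carrier's near edge runs from (193,193) to (491,128), and the finger tips are at columns ~177–217 and 415–455. I shift ~8 mm right, lower, and push forward in small steps.

Request:
{"method": "drive_tool", "body": {"plan": [[[0,0,0,8,0,4,88],[0,0,0,0,0,4,88],[0,0,0,0,-5,0,88],[0,0,0,0,-4,0,88],[0,0,0,0,0,0,88]]]}}

```text
clock: 4.55
tcp_pos: [452.2, -20.0, 53.1]
tcp_rot: [-2.026, 2.4, -0.001]
wrist_force: [1.0, -0.3, -0.0]
finger_gap: 88.0
```

Request:
{"method": "drive_tool", "body": {"plan": [[[0,0,0,0,-4,0,88],[0,0,0,0,-4,0,88],[0,0,0,0,-4,0,88],[0,0,0,0,-4,0,88],[0,0,0,0,-4,0,88]]]}}

```text
clock: 5.05
tcp_pos: [471.2, -23.5, 53.0]
tcp_rot: [2.027, -2.4, -0.0]
wrist_force: [0.5, -0.3, 0.2]
finger_gap: 88.0
```

```bash
python3 look.py w3
```

```text
t 5.05 tcp [471.2 -23.5  53. ] F [ 0.5 -0.3  0.2] pre [-52.3 -43.5] toolx yaw rel -1.569 tilt [-0. -0. -1.] 88.04863497203569
```

View pics/w3.png

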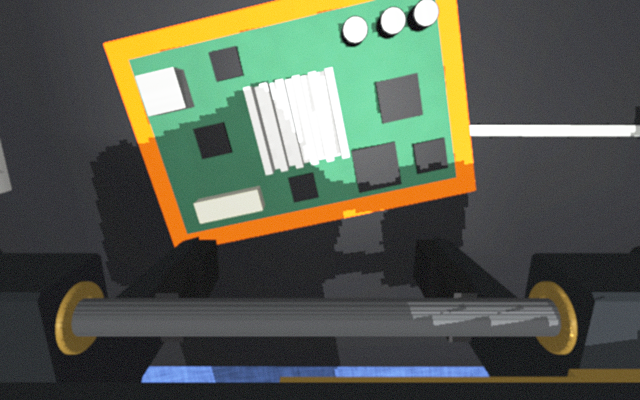

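Request:
{"method": "drive_tool", "body": {"plan": [[[0,0,0,0,-4,0,88],[0,0,0,0,-4,0,88],[0,0,0,0,-4,0,88],[0,0,0,0,-4,0,88],[0,0,0,0,-4,0,88]]]}}

```text
clock: 5.6
tcp_pos: [490.9, -26.8, 53.0]
tcp_rot: [2.027, -2.4, -0.0]
wrist_force: [0.1, -0.6, 0.2]
finger_gap: 88.1
```

```bash
python3 look.py w4
```

```text
t 5.6 tcp [490.9 -26.8  53. ] F [ 0.1 -0.6  0.2] pre [-32.3 -43.4] toolx yaw rel -1.569 tilt [-0.  0. -1.] 88.14624533326385
```

View pics/w4.png

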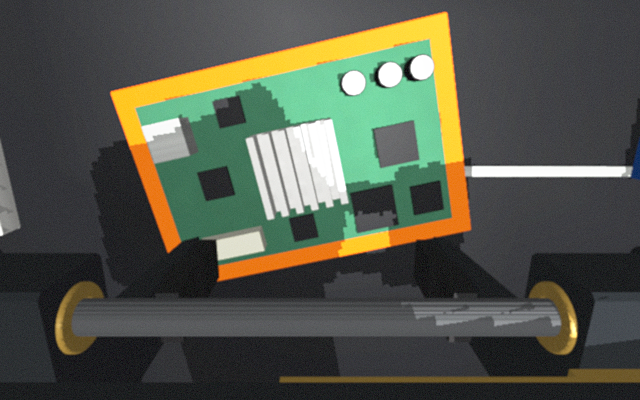

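```bash
python3 - <<'E'
from h import *
o=np.load('o_last.npy',allow_pickle=True).item(); c=cam('wrist',o)
b=np.array([531.1,-25.5,.047]);k,s=np.cos(b[2]),np.sin(b[2])
X=np.array([(50,-75),(50,75),(-50,75),(-50,-75)],float)@np.array([[k,s],[-s,k]])+b[:2]
print(proj(c,np.c_[X,np.full(4,60)]).round(0).tolist(), 'TCP px',proj(c,o['tcp_pos']))
T=Ro.from_rotvec(o['tcp_rot']).as_matrix()
for p in [(-44,0,0),(44,0,0),(-44,-9,0),(-61,-9,0),(-44,-9,-19)]: print(p,proj(c,T@np.array(p)+o['tcp_pos']).round(0))
im=cv2.imread('pics/w4.png'); g=np.clip(im[180:340,100:520].astype(float)*3,0,255).astype(np.uint8); cv2.imwrite('pics/w4b.png',cv2.resize(g,None,fx=1.9,fy=1.9))
im=r.get_image('side')[:,:,::-1][120:300,240:420]; cv2.imwrite('pics/s4.png',cv2.resize(im,None,fx=3.3,fy=3.3,interpolation=2))
im=r.get_image('scene')[:,:,::-1][110:260,230:430]; cv2.imwrite('pics/sc4.png',cv2.resize(im,None,fx=3.5,fy=3.5,interpolation=2))
E
```

```text
[[450.0, 10.0], [111.0, 90.0], [182.0, 288.0], [474.0, 230.0]] TCP px [[318.80478545 237.27979608]]
(-44, 0, 0) [[233. 237.]]
(44, 0, 0) [[404. 237.]]
(-44, -9, 0) [[232. 221.]]
(-61, -9, 0) [[199. 221.]]
(-44, -9, -19) [[223. 234.]]
```

View pics/w4b.png

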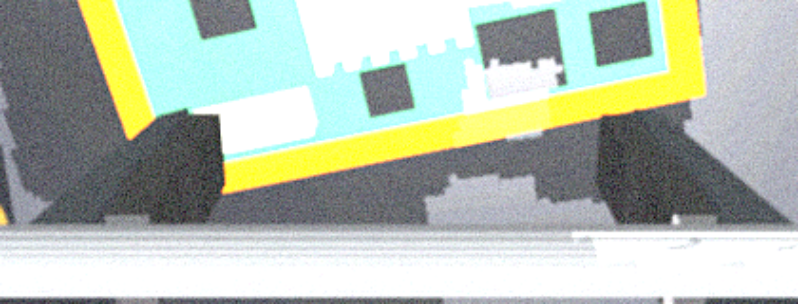

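View pics/s4.png

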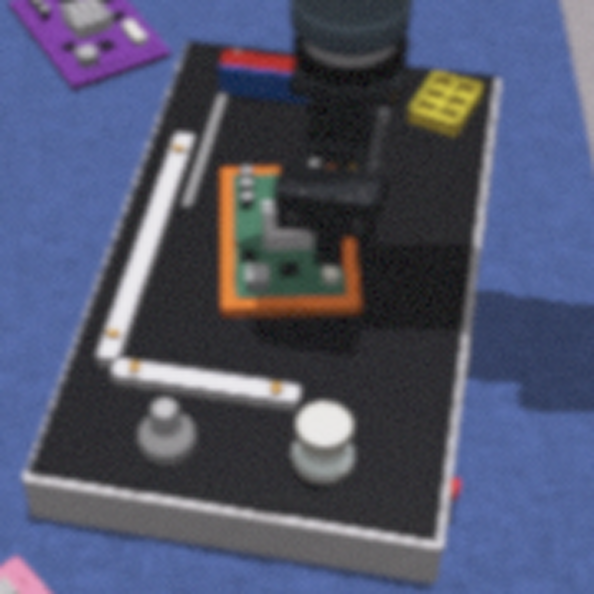

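View pics/sc4.png

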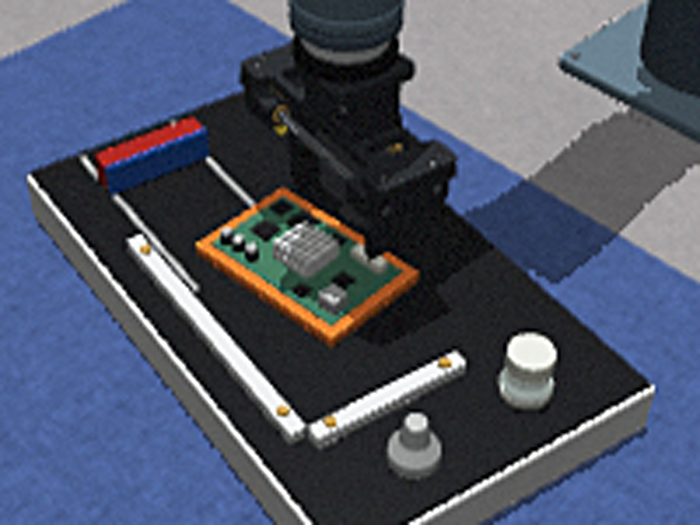

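The fingers hover over the carrier without touching it. The carrier has not moved and the force is zero, although the TCP reads 53. The open finger tips end about 25 mm short of the nominal TCP, possibly because they swing out as they open. I go up and back and check the finger length at other openings.

Request:
{"method": "drive_tool", "body": {"plan": [[[0,0,0,0,0,-40,88],[0,0,0,0,0,-20,88],[0,0,0,0,45,0,60],[0,0,0,0,0,0,60],[0,0,0,0,0,0,60]]]}}

```text
clock: 6.25
tcp_pos: [445.2, -19.2, 113.0]
tcp_rot: [2.027, -2.399, -0.0]
wrist_force: [1.3, -0.9, -0.3]
finger_gap: 66.2
```

```bash
python3 look.py w5
```

```text
t 6.25 tcp [445.2 -19.2 113. ] F [ 1.3 -0.9 -0.3] pre [-78.7 -43.7] toolx yaw rel -1.568 tilt [-0.001 -0.    -1.   ] 66.18143839116726
```

Request:
{"method": "drive_tool", "body": {"plan": [[[0,0,0,0,0,0,0],[0,0,0,0,0,0,0],[0,0,0,0,0,0,0],[0,0,0,0,0,0,0],[0,0,0,0,0,0,0]]]}}

```text
clock: 6.8
tcp_pos: [446.3, -19.3, 112.9]
tcp_rot: [2.027, -2.4, -0.0]
wrist_force: [0.1, -0.5, -0.3]
finger_gap: 22.1
```

```bash
python3 look.py w6; python3 - <<'E'
import cv2,numpy as np
ims=[cv2.imread(f'pics/{n}.png')[200:340,120:520] for n in('w4','w5','w6')]
cv2.imwrite('pics/f.png',np.clip(cv2.resize(np.vstack(ims),None,fx=1.4,fy=1.4).astype(float)*2.2,0,255).astype(np.uint8))
E
```

```text
t 6.8 tcp [446.3 -19.3 112.9] F [ 0.1 -0.5 -0.3] pre [-77.6 -43.5] toolx yaw rel -1.569 tilt [-0.  0. -1.] 22.132313803366515
```

View pics/f.png

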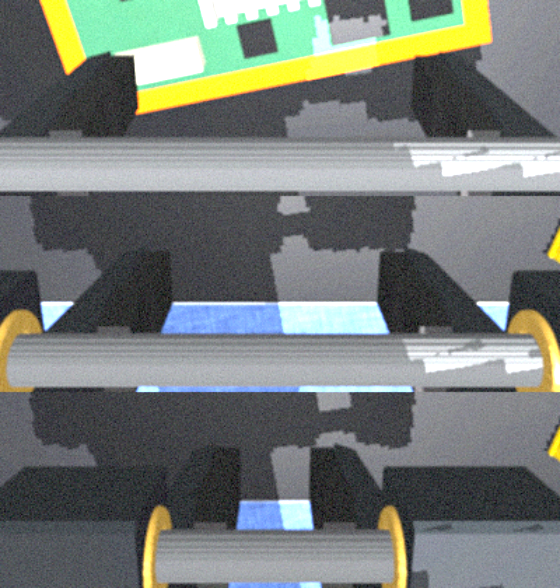

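The gripper is a parallel slider, yet the tips appear at a depth of ~155 mm at every opening, so they end ~26 mm above the nominal TCP. I probe the bare glass in front of the carrier gently to confirm.

Request:
{"method": "drive_tool", "body": {"plan": [[[0,0,0,0,-2,40,86],[0,0,0,0,0,20,86],[0,0,0,0,0,5,86],[0,0,0,0,0,4,86],[0,0,0,0,0,0,86]]]}}

```text
clock: 7.35
tcp_pos: [448.5, -19.5, 44.4]
tcp_rot: [-2.027, 2.4, -0.001]
wrist_force: [0.1, 0.3, 1.2]
finger_gap: 56.0
```

Request:
{"method": "drive_tool", "body": {"plan": [[[0,0,0,0,0,3,86],[0,0,0,0,0,2,86],[0,0,0,0,0,0,86]]]}}

```text
clock: 7.65
tcp_pos: [448.4, -19.6, 39.2]
tcp_rot: [-2.027, 2.4, -0.001]
wrist_force: [0.4, 0.3, 1.0]
finger_gap: 80.2
```

```bash
python3 look.py w7; python3 - <<'E'
from h import *
im=r.get_image('scene')[:,:,::-1][110:260,230:430]; cv2.imwrite('pics/sc7.png',cv2.resize(np.clip(im.astype(float)*1.8,0,255).astype(np.uint8),None,fx=4,fy=4,interpolation=2))
E
```

```text
t 7.65 tcp [448.4 -19.6  39.2] F [0.4 0.3 1. ] pre [-75.5 -43.5] toolx yaw rel -1.569 tilt [ 0. -0. -1.] 80.22325010656247
```

View pics/sc7.png

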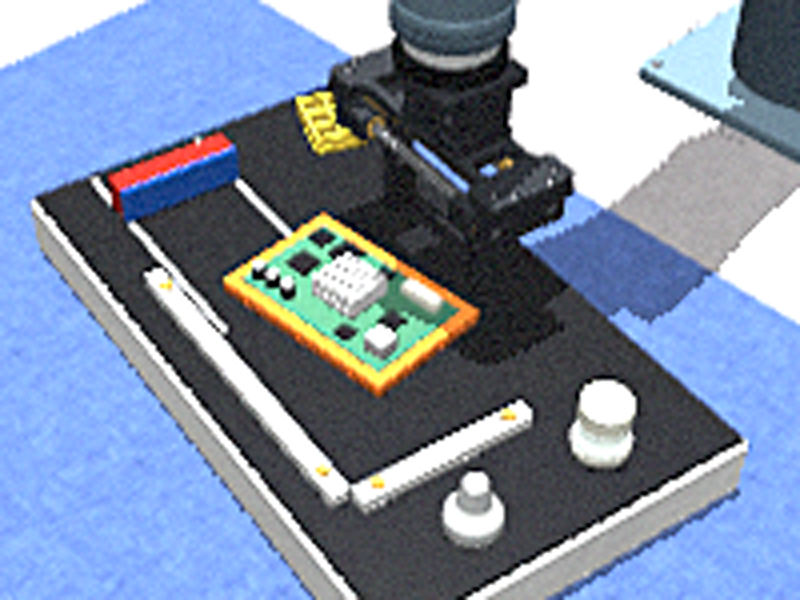

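View pics/w7.png

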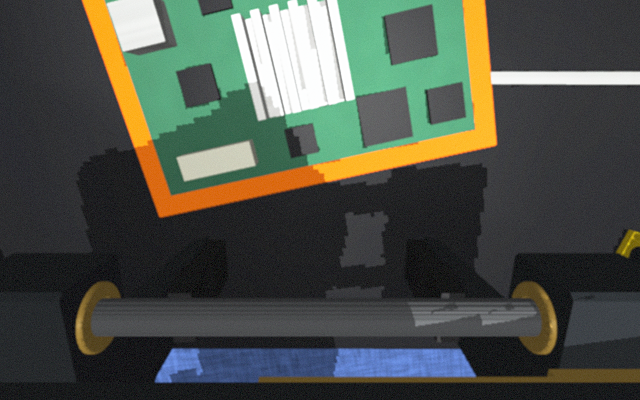

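Request:
{"method": "drive_tool", "body": {"plan": [[[0,0,0,0,0,4,86],[0,0,0,0,0,3,86],[0,0,0,0,0,0,86]]]}}

```text
clock: 8.05
tcp_pos: [447.8, -19.6, 31.6]
tcp_rot: [2.027, -2.4, -0.001]
wrist_force: [-0.3, -0.2, 0.5]
finger_gap: 85.5
```

Request:
{"method": "drive_tool", "body": {"plan": [[[0,0,0,0,0,2,86],[0,0,0,0,0,2,86],[0,0,0,0,0,0,86]]]}}

```text
clock: 8.35
tcp_pos: [448.0, -19.6, 27.8]
tcp_rot: [2.027, -2.4, -0.0]
wrist_force: [-0.1, 0.7, -0.2]
finger_gap: 86.4
```

Request:
{"method": "drive_tool", "body": {"plan": [[[0,0,0,0,0,2,86],[0,0,0,0,0,0,86]]]}}

```text
clock: 8.55
tcp_pos: [448.1, -19.6, 25.8]
tcp_rot: [2.027, -2.4, -0.0]
wrist_force: [1.1, -0.2, 0.1]
finger_gap: 85.9
```

Request:
{"method": "drive_tool", "body": {"plan": [[[0,0,0,0,0,2,86],[0,0,0,0,0,0,86]]]}}

```text
clock: 8.75
tcp_pos: [448.3, -19.6, 25.7]
tcp_rot: [2.027, -2.4, 0.001]
wrist_force: [-8.0, 0.3, 29.7]
finger_gap: 85.8
```

```bash
python3 look.py w8
```

```text
t 8.75 tcp [448.3 -19.6  25.7] F [-8.   0.3 29.7] pre [-75.6 -43.5] toolx yaw rel -1.569 tilt [ 0.    -0.001 -1.   ] 85.78794233910686
```

View pics/w8.png

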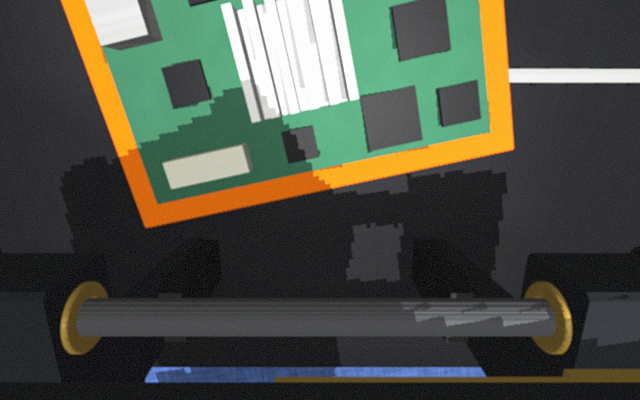

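Contact was felt at TCP z 25.7 (30 N), so the tips end ~24 mm above the reported TCP. I work at TCP z ≈ 30, with tips ~4 mm above the glass. Now I push.

Request:
{"method": "drive_tool", "body": {"plan": [[[0,0,0,0,0,-6,86],[0,0,0,0,-5,0,86],[0,0,0,0,-5,0,86],[0,0,0,0,-5,0,86],[0,0,0,0,0,0,86]]]}}

```text
clock: 9.3
tcp_pos: [463.5, -22.1, 29.6]
tcp_rot: [-2.027, 2.4, 0.0]
wrist_force: [0.0, -0.4, 0.3]
finger_gap: 85.7
```

```bash
python3 look.py w9
```

```text
t 9.3 tcp [463.5 -22.1  29.6] F [ 0.  -0.4  0.3] pre [-60.1 -43.4] toolx yaw rel -1.569 tilt [-0.  0. -1.] 85.73913906227878
```

View pics/w9.png

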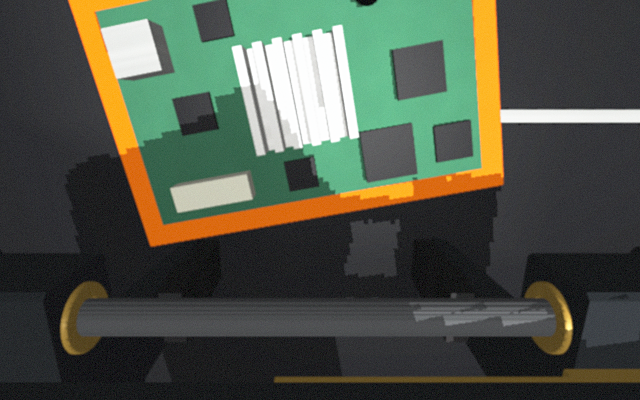

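The carrier is now turning under the push, with its edge from (151,246) to (503,184). Continuing.

Request:
{"method": "drive_tool", "body": {"plan": [[[0,0,0,0,-5,0,86],[0,0,0,0,-5,0,86],[0,0,0,0,-5,0,86],[0,0,0,0,-5,0,86],[0,0,0,0,-4,0,86]]]}}

```text
clock: 9.85
tcp_pos: [487.2, -26.1, 30.0]
tcp_rot: [-2.027, 2.4, -0.0]
wrist_force: [-0.5, 0.4, -0.0]
finger_gap: 86.0
```

```bash
python3 look.py w10
```

```text
t 9.85 tcp [487.2 -26.1  30. ] F [-0.5  0.4 -0. ] pre [-36.1 -43.4] toolx yaw rel -1.569 tilt [ 0.  0. -1.] 86.04838098660149
```

View pics/w10.png

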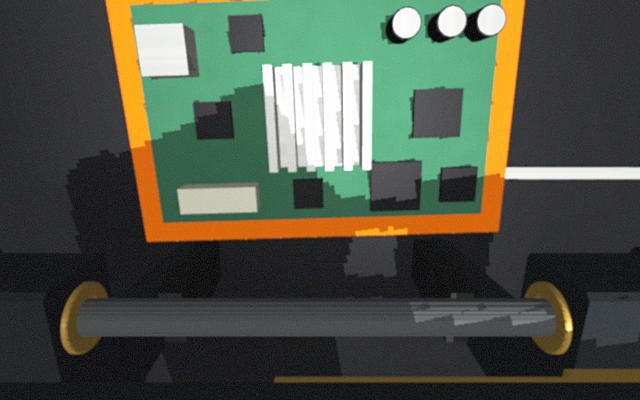

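Request:
{"method": "drive_tool", "body": {"plan": [[[0,0,0,0,-5,0,86],[0,0,0,0,-5,0,86],[0,0,0,0,-5,0,86],[0,0,0,0,-4,0,86],[0,0,0,0,0,0,86]]]}}

```text
clock: 10.4
tcp_pos: [506.4, -29.5, 30.1]
tcp_rot: [-2.026, 2.4, -0.001]
wrist_force: [0.3, 0.7, 0.3]
finger_gap: 86.0
```

Request:
{"method": "drive_tool", "body": {"plan": [[[0,0,0,0,-3,0,86],[0,0,0,0,-2,0,86],[0,0,0,0,0,0,86]]]}}

```text
clock: 10.7
tcp_pos: [510.5, -30.2, 30.0]
tcp_rot: [-2.027, 2.4, -0.0]
wrist_force: [-0.3, -0.8, -0.3]
finger_gap: 86.3
```

```bash
python3 look.py w11
```

```text
t 10.7 tcp [510.5 -30.2  30. ] F [-0.3 -0.8 -0.3] pre [-12.4 -43.4] toolx yaw rel -1.569 tilt [ 0. -0. -1.] 86.27705572501694
```

View pics/w11.png

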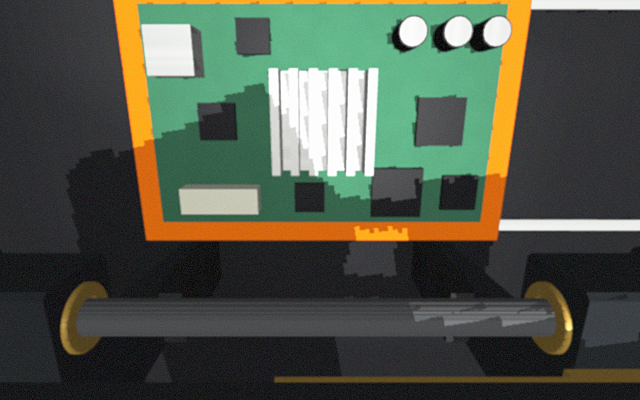

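Request:
{"method": "drive_tool", "body": {"plan": [[[0,0,0,0,-2,0,86],[0,0,0,0,-1.5,0,86],[0,0,0,0,0,0,86]]]}}

```text
clock: 11.05
tcp_pos: [514.1, -30.7, 30.0]
tcp_rot: [-2.027, 2.4, -0.0]
wrist_force: [-1.7, -0.3, -0.2]
finger_gap: 85.9
```

Request:
{"method": "drive_tool", "body": {"plan": [[[0,0,0,0,-1.5,0,86],[0,0,0,0,-1,0,86],[0,0,0,0,0,0,86]]]}}

```text
clock: 11.35
tcp_pos: [514.5, -30.9, 29.7]
tcp_rot: [2.025, -2.398, -0.004]
wrist_force: [-6.6, 1.0, 4.0]
finger_gap: 86.2
```

Request:
{"method": "drive_tool", "body": {"plan": [[[0,0,0,0,-1,0,86],[0,0,0,0,-1,0,86],[0,0,0,0,0,0,86]]]}}

```text
clock: 11.65
tcp_pos: [514.6, -30.9, 29.5]
tcp_rot: [2.024, -2.396, -0.007]
wrist_force: [-9.6, 3.4, 8.7]
finger_gap: 85.9
```

The carrier stalled against the rear stop at TCP x ≈ -8 with the force rising. I back off, rise, and turn a quarter for the sideways push.

Request:
{"method": "drive_tool", "body": {"plan": [[[0,0,0,0,4,0,86],[0,0,0,0,16,0,86],[0,0,0,0,0,-40,70],[0,0,0,0,0,-20,50],[0,0,0,0,0,0,50]]]}}

```text
clock: 12.15
tcp_pos: [501.7, -28.2, 92.9]
tcp_rot: [-2.023, 2.396, -0.008]
wrist_force: [0.4, -0.1, 0.4]
finger_gap: 64.0
```

Request:
{"method": "drive_tool", "body": {"plan": [[[0,0,-0.143,0,0,0,50],[0,0,-0.143,0,0,0,50],[0,0,-0.143,0,0,0,50],[0,0,-0.143,0,0,0,50],[0,0,-0.143,0,0,0,50]]]}}

```text
clock: 12.65
tcp_pos: [498.8, -28.1, 89.3]
tcp_rot: [-2.743, 1.531, -0.0]
wrist_force: [-0.5, -0.6, 0.0]
finger_gap: 50.1
```

Request:
{"method": "drive_tool", "body": {"plan": [[[0,0,-0.143,0,0,0,50],[0,0,-0.143,0,0,0,50],[0,0,-0.143,0,0,0,50],[0,0,-0.143,0,0,0,50],[0,0,-0.143,0,0,0,50]]]}}

```text
clock: 13.15
tcp_pos: [498.7, -28.1, 89.3]
tcp_rot: [-3.105, 0.474, -0.0]
wrist_force: [0.4, -0.2, -0.9]
finger_gap: 49.8
```

Request:
{"method": "drive_tool", "body": {"plan": [[[0,0,-0.143,0,0,0,50],[0,0,0,0,40,0,50],[0,0,0,0,40,0,50],[0,0,0,0,10,0,50],[0,0,0,0,0,0,50]]]}}

```text
clock: 13.65
tcp_pos: [483.3, -118.9, 89.3]
tcp_rot: [3.13, -0.267, -0.0]
wrist_force: [-0.4, 0.5, -0.5]
finger_gap: 50.0
```

```bash
python3 look.py w12
```

```text
t 13.65 tcp [ 483.3 -118.9   89.3] F [-0.4  0.5 -0.5] pre [ -24.3 -135.4] toolx yaw rel -0.0 tilt [-0. -0. -1.] 49.99410931350112
```

View pics/w12.png

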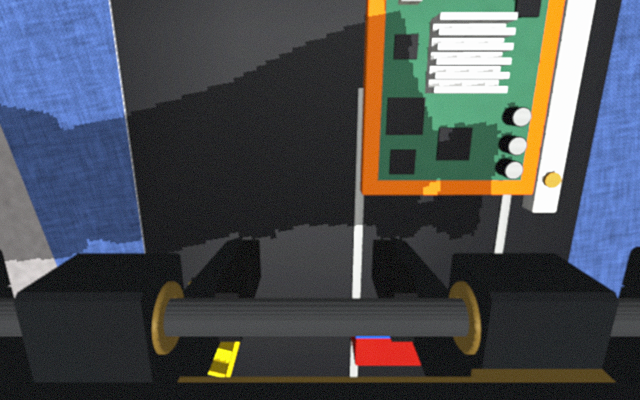

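```bash
cat > m.py <<'E'
import sys
from h import *
A=np.array([530.1,10.5]); k,s=np.cos(-.170),np.sin(-.170);R=np.array([[k,s],[-s,k]])
c=cam('wrist',np.load('o_last.npy',allow_pickle=True).item())
for a in sys.argv[1:]:
    u,v,z=map(float,a.split(',')); print(a,(R@(onz(c,[u,v],z)[0,:2]-A)).round(1))
E
python3 m.py 364,193,60 533,194,60 382,0,60 564,0,60 355,335,78 420,365,78 558,212,62 524,212,62
```

```text
364,193,60 [   3.8 -117.9]
533,194,60 [ 102.3 -118.4]
382,0,60 [  9.2 -16.8]
564,0,60 [101.4 -16.8]
355,335,78 [  -0.9 -200.6]
420,365,78 [  39.5 -221.9]
558,212,62 [ 117.4 -128.8]
524,212,62 [  97.5 -128.8]
```

Request:
{"method": "drive_tool", "body": {"plan": [[[0,0,0,38,5,0,50],[0,0,0,37,5,0,50],[0,0,0,0,0,0,50],[0,0,0,0,0,30,50],[0,0,0,0,0,0,50]]]}}

```text
clock: 14.2
tcp_pos: [553.5, -136.6, 57.2]
tcp_rot: [-3.129, 0.256, 0.008]
wrist_force: [-1.6, 0.7, -0.7]
finger_gap: 49.8
```

```bash
python3 look.py w13
```

```text
t 14.2 tcp [ 553.5 -136.6   57.2] F [-1.6  0.7 -0.7] pre [  47.9 -141. ] toolx yaw rel 0.007 tilt [-0.005  0.002 -1.   ] 49.83625793945859
```

View pics/w13.png

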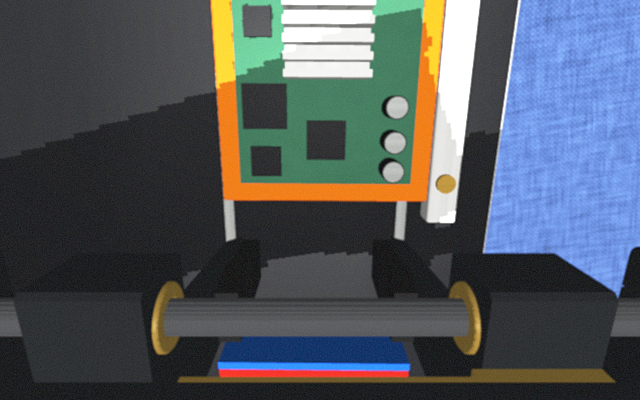

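The carrier's right edge is at row ~190 (cols 225–428), the fingers are centred on it, and the clamp sits behind. I descend and push left.

Request:
{"method": "drive_tool", "body": {"plan": [[[0,0,0,0,0,20,50],[0,0,0,0,0,8,50],[0,0,0,0,0,0,50],[0,0,0,0,-5,0,50],[0,0,0,0,-5,0,50]]]}}

```text
clock: 14.75
tcp_pos: [558.2, -128.8, 33.0]
tcp_rot: [-3.131, 0.261, -0.002]
wrist_force: [-0.2, 0.4, -0.6]
finger_gap: 50.4
```

Request:
{"method": "drive_tool", "body": {"plan": [[[0,0,0,0,-5,0,50],[0,0,0,0,-5,0,50],[0,0,0,0,-5,0,50],[0,0,0,0,-5,0,50],[0,0,0,0,-5,0,50]]]}}

```text
clock: 15.25
tcp_pos: [561.8, -104.4, 32.1]
tcp_rot: [3.131, -0.261, 0.0]
wrist_force: [-1.2, -2.4, 1.7]
finger_gap: 50.1
```

```bash
python3 look.py w14
```

```text
t 15.25 tcp [ 561.8 -104.4   32.1] F [-1.2 -2.4  1.7] pre [  50.6 -107.9] toolx yaw rel 0.004 tilt [ 0. -0. -1.] 50.08315792078789
```

View pics/w14.png

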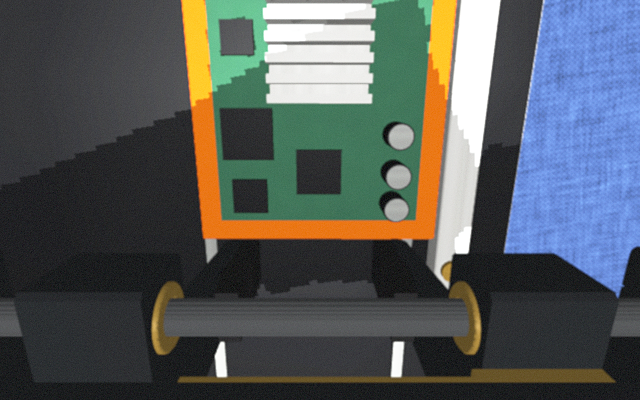

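Request:
{"method": "drive_tool", "body": {"plan": [[[0,0,0,0,-5,2,50],[0,0,0,0,-5,0,50],[0,0,0,0,-5,0,50],[0,0,0,0,-5,0,50],[0,0,0,0,-5,0,50]]]}}

```text
clock: 15.8
tcp_pos: [565.6, -79.1, 29.8]
tcp_rot: [-3.13, 0.26, 0.001]
wrist_force: [-1.0, -0.8, -1.1]
finger_gap: 49.8
```

Request:
{"method": "drive_tool", "body": {"plan": [[[0,0,0,0,-5,0,50],[0,0,0,0,-5,0,50],[0,0,0,0,-5,0,50],[0,0,0,0,-5,0,50],[0,0,0,0,-4,0,50]]]}}

```text
clock: 16.3
tcp_pos: [569.9, -55.7, 30.0]
tcp_rot: [-3.131, 0.26, -0.0]
wrist_force: [0.4, -1.8, -1.0]
finger_gap: 49.8
```

```bash
python3 look.py w15
```

```text
t 16.3 tcp [569.9 -55.7  30. ] F [ 0.4 -1.8 -1. ] pre [ 50.4 -58.5] toolx yaw rel 0.004 tilt [ 0.  0. -1.] 49.7582403657962
```

View pics/w15.png

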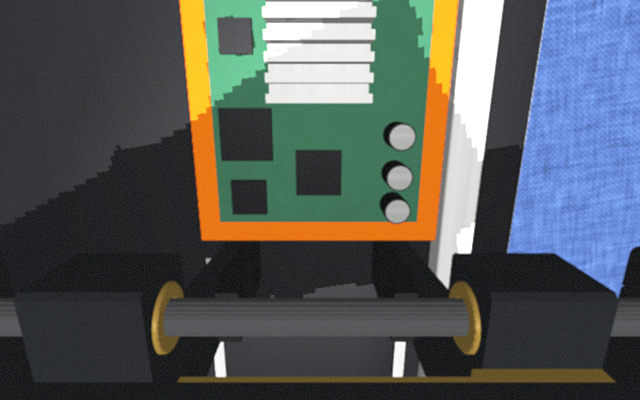

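Request:
{"method": "drive_tool", "body": {"plan": [[[0,0,0,0,-3,0,50],[0,0,0,0,-3,0,50],[0,0,0,0,-1.5,0,50],[0,0,0,0,0,0,50]]]}}

```text
clock: 16.75
tcp_pos: [571.2, -48.5, 30.1]
tcp_rot: [-3.13, 0.26, -0.0]
wrist_force: [-0.3, 0.3, 0.7]
finger_gap: 50.0
```

Request:
{"method": "drive_tool", "body": {"plan": [[[0,0,0,0,-1.5,0,50],[0,0,0,0,-1,0,50],[0,0,0,0,0,0,50]]]}}

```text
clock: 17.05
tcp_pos: [571.1, -48.4, 30.1]
tcp_rot: [3.128, -0.262, -0.001]
wrist_force: [-1.1, -6.1, 2.6]
finger_gap: 50.1
```

Request:
{"method": "drive_tool", "body": {"plan": [[[0,0,0,0,-1.5,0,50],[0,0,0,0,-1,0,50],[0,0,0,0,0,0,50]]]}}

```text
clock: 17.35
tcp_pos: [571.1, -48.3, 30.0]
tcp_rot: [3.125, -0.264, -0.002]
wrist_force: [-2.9, -10.7, 3.9]
finger_gap: 50.4
```

Stalled at the side stop with the force rising. I back off, rise and check the seat.

Request:
{"method": "drive_tool", "body": {"plan": [[[0,0,0,0,6,0,50],[0,0,0,0,14,0,50],[0,0,0,0,0,-45,50],[0,0,0,0,0,-45,50],[0,0,0,0,-40,-20,50]]]}}

```text
clock: 17.85
tcp_pos: [576.7, -30.8, 143.0]
tcp_rot: [3.126, -0.275, 0.006]
wrist_force: [1.9, -1.2, 0.2]
finger_gap: 50.3
```

Request:
{"method": "drive_tool", "body": {"plan": [[[0,0,0,0,-40,0,50],[0,0,0,0,0,0,50],[0,0,0,0,0,0,50]]]}}

```text
clock: 18.15
tcp_pos: [581.6, 15.9, 139.9]
tcp_rot: [-3.131, 0.257, 0.0]
wrist_force: [0.4, -0.2, 0.3]
finger_gap: 49.8
```

```bash
python3 look.py w16; python3 - <<'E'
import cv2
im=cv2.imread('pics/w16.png')[0:245,150:550]; cv2.imwrite('pics/w16c.png',cv2.resize(im,None,fx=2,fy=2,interpolation=2))
E
```

```text
t 18.15 tcp [581.6  15.9 139.9] F [ 0.4 -0.2  0.3] pre [49.8 14.1] toolx yaw rel 0.006 tilt [-0.  0. -1.] 49.759424398735554
```

View pics/w16c.png

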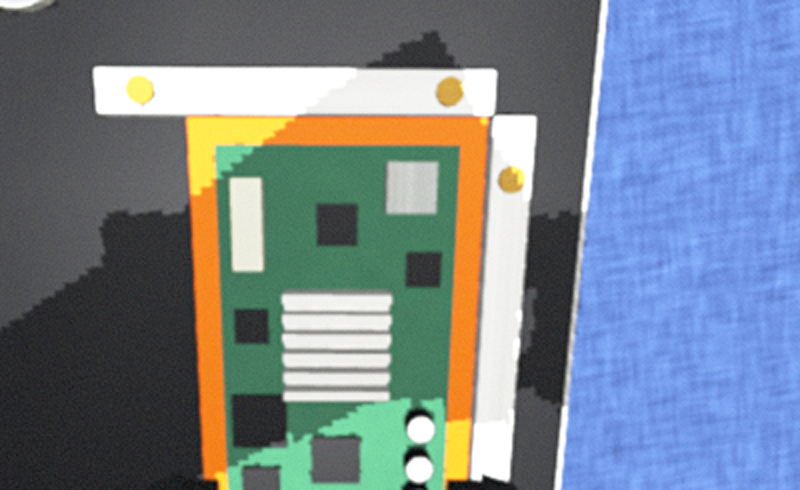

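```bash
python3 m.py 394,59,60 384.5,239,60 243.5,58.5,60 252,239,60  396,59,62 386,239,62 197.5,57,62 397.5,58,62; python3 - <<'E'
import cv2
im=cv2.imread('pics/w16.png'); a=cv2.resize(im[45:165,370:430],None,fx=5,fy=5,interpolation=0); b=cv2.resize(im[45:75,235:335],None,fx=4.9,fy=4.9,interpolation=0);import numpy as np
o=np.zeros((600,800,3),np.uint8);o[:a.shape[0],:300]=a;o[:b.shape[0],310:310+b.shape[1]]=b
c=cv2.resize(im[165:245,360:420],None,fx=5,fy=5,interpolation=0);o[160:560,310:610]=c; cv2.imwrite('pics/z.png',o)
E
```

```text
394,59,60 [100.8 110.3]
384.5,239,60 [102.  -17.2]
243.5,58.5,60 [  1.3 109.9]
252,239,60 [  1.7 -17.9]
396,59,62 [101.7 110.1]
386,239,62 [102.7 -16.4]
197.5,57,62 [-28.4 110.4]
397.5,58,62 [102.7 110.7]
```

View pics/z.png

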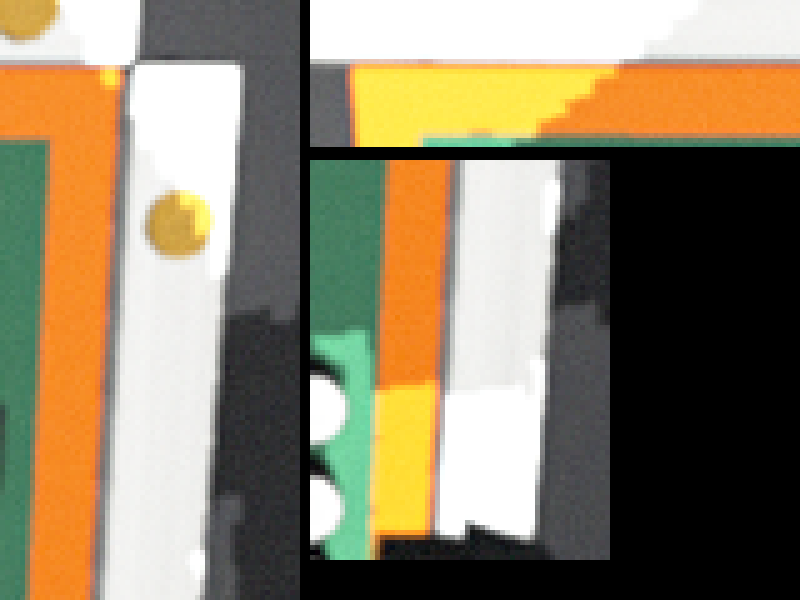

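The carrier is flush to ~1 mm on both stops (measured edges x≈101 against stop ≈102, y≈110 against ≈110) and square. Now I move behind the clamp.

Request:
{"method": "drive_tool", "body": {"plan": [[[0,0,0,-1,45,0,50],[0,0,0,-1,45,0,50],[0,0,0,-1,45,0,50],[0,0,0,-1,45,0,50],[0,0,0,0,45,0,50]]]}}

```text
clock: 18.7
tcp_pos: [538.7, -209.8, 139.4]
tcp_rot: [3.13, -0.264, -0.002]
wrist_force: [0.6, -0.5, -0.1]
finger_gap: 50.1
```

Request:
{"method": "drive_tool", "body": {"plan": [[[0,0,0,0,39,0,50],[0,0,0,0,0,0,50],[0,0,0,0,0,0,50]]]}}

```text
clock: 19.0
tcp_pos: [532.7, -246.8, 139.3]
tcp_rot: [-3.13, 0.267, 0.002]
wrist_force: [-0.0, -0.3, 0.0]
finger_gap: 50.3
```

```bash
python3 look.py w17
```

```text
t 19.0 tcp [ 532.7 -246.8  139.3] F [-0.  -0.3  0. ] pre [  46.1 -253.1] toolx yaw rel -0.0 tilt [-0.001  0.    -1.   ] 50.33561149427529
```

View pics/w17.png

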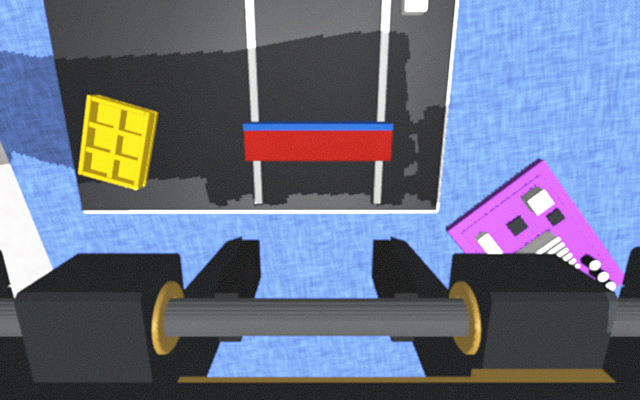

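```bash
python3 m.py 245,160,78 392,160,78 392,124,78 244,125,78 83,212,50 437,212,50 140,190,64 448,228,6 540,160,6
```

```text
245,160,78 [  -0.7 -221.5]
392,160,78 [  96.2 -221.5]
392,124,78 [  94.8 -198.2]
244,125,78 [-1.000e-01 -1.989e+02]
83,212,50 [-133.  -266.5]
437,212,50 [ 139.  -266.3]
140,190,64 [ -79.7 -245.5]
448,228,6 [ 166.1 -295.6]
540,160,6 [ 239.2 -233.3]
```

The clamp's red back is at y ≈ -221, x -1…96. The fingers are centred ~20 mm behind it. I descend so the tips are ~8 mm above the glass, then push.

Request:
{"method": "drive_tool", "body": {"plan": [[[0,0,0,0,2,45,50],[0,0,0,0,0,40,50],[0,0,0,0,0,19,50],[0,0,0,0,0,0,50],[0,0,0,0,-5,0,50]]]}}

```text
clock: 19.55
tcp_pos: [535.1, -241.0, 36.5]
tcp_rot: [-3.131, 0.26, -0.0]
wrist_force: [0.4, -0.1, -0.9]
finger_gap: 49.9
```

```bash
python3 look.py w18
```

```text
t 19.55 tcp [ 535.1 -241.    36.5] F [ 0.4 -0.1 -0.9] pre [  47.5 -247. ] toolx yaw rel 0.005 tilt [ 0.  0. -1.] 49.92143239718666
```

View pics/w18.png

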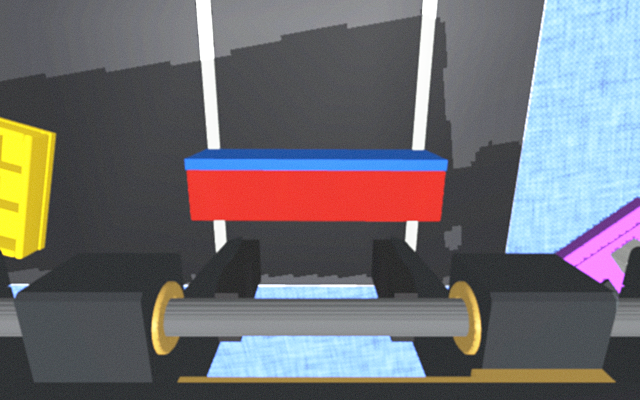

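Request:
{"method": "drive_tool", "body": {"plan": [[[0,0,0,0,-6,0,50],[0,0,0,0,-6,0,50],[0,0,0,0,-5,0,50],[0,0,0,0,-5,0,50],[0,0,0,0,-5,0,50]]]}}

```text
clock: 20.1
tcp_pos: [539.6, -215.2, 36.4]
tcp_rot: [3.13, -0.261, 0.001]
wrist_force: [0.5, -3.1, 0.2]
finger_gap: 50.3
```

Request:
{"method": "drive_tool", "body": {"plan": [[[0,0,0,0,-7,0,50],[0,0,0,0,-7,0,50],[0,0,0,0,-7,0,50],[0,0,0,0,-7,0,50],[0,0,0,0,-7,0,50]]]}}

```text
clock: 20.6
tcp_pos: [545.1, -179.7, 36.0]
tcp_rot: [-3.131, 0.26, -0.0]
wrist_force: [0.8, -3.1, 0.1]
finger_gap: 50.3
```

```bash
python3 look.py w19
```

```text
t 20.6 tcp [ 545.1 -179.7   36. ] F [ 0.8 -3.1  0.1] pre [  47.  -184.9] toolx yaw rel 0.004 tilt [ 0.  0. -1.] 50.33577220394501
```

View pics/w19.png

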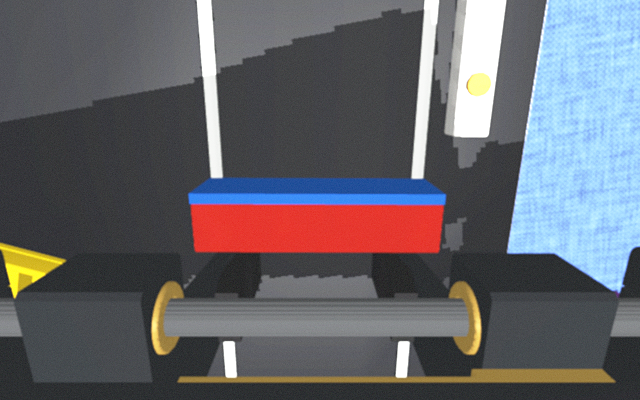

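The clamp is moving with ~3 N on the fingers. Continuing.

Request:
{"method": "drive_tool", "body": {"plan": [[[0,0,0,0,-7,0,50],[0,0,0,0,-7,0,50],[0,0,0,0,-7,0,50],[0,0,0,0,-7,0,50],[0,0,0,0,-7,0,50]]]}}

```text
clock: 21.15
tcp_pos: [550.6, -145.2, 35.9]
tcp_rot: [-3.131, 0.26, 0.001]
wrist_force: [1.0, -2.5, -1.5]
finger_gap: 50.0
```

Request:
{"method": "drive_tool", "body": {"plan": [[[0,0,0,0,-7,0,50],[0,0,0,0,-7,0,50],[0,0,0,0,-7,0,50],[0,0,0,0,-6,0,50],[0,0,0,0,-6,0,50]]]}}

```text
clock: 21.65
tcp_pos: [556.1, -112.8, 36.0]
tcp_rot: [3.131, -0.26, -0.0]
wrist_force: [0.8, -2.5, -1.4]
finger_gap: 50.1
```

Request:
{"method": "drive_tool", "body": {"plan": [[[0,0,0,0,-6,0,50],[0,0,0,0,-5,0,50],[0,0,0,0,-5,0,50],[0,0,0,0,-4,0,50],[0,0,0,0,0,0,50]]]}}

```text
clock: 22.15
tcp_pos: [559.5, -92.4, 36.1]
tcp_rot: [-3.13, 0.259, 0.0]
wrist_force: [0.2, 1.1, 0.3]
finger_gap: 49.8
```

```bash
python3 look.py w20
```

```text
t 22.15 tcp [559.5 -92.4  36.1] F [0.2 1.1 0.3] pre [ 46.4 -96.5] toolx yaw rel 0.005 tilt [-0.     0.001 -1.   ] 49.81408183961807
```

View pics/w20.png

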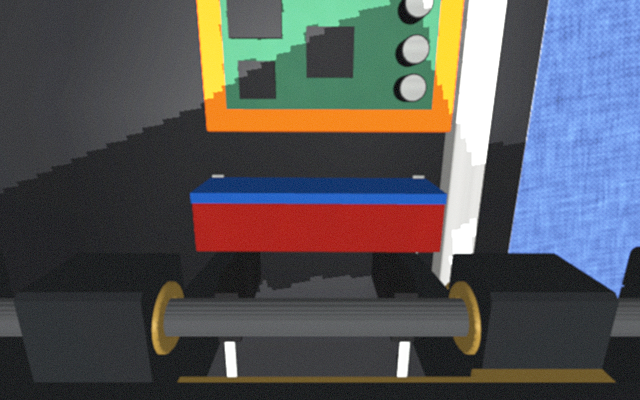

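Request:
{"method": "drive_tool", "body": {"plan": [[[0,0,0,0,-4,0,50],[0,0,0,0,-4,0,50],[0,0,0,0,-4,0,50],[0,0,0,0,-3,0,50],[0,0,0,0,0,0,50]]]}}

```text
clock: 22.7
tcp_pos: [562.0, -77.9, 36.0]
tcp_rot: [-3.13, 0.259, -0.0]
wrist_force: [-0.0, -0.4, 0.4]
finger_gap: 50.1
```

Request:
{"method": "drive_tool", "body": {"plan": [[[0,0,0,0,-2,0,50],[0,0,0,0,-1,0,50],[0,0,0,0,0,0,50]]]}}

```text
clock: 23.0
tcp_pos: [562.4, -75.7, 36.0]
tcp_rot: [-3.131, 0.26, 0.0]
wrist_force: [0.5, -1.0, -0.6]
finger_gap: 50.2
```

Request:
{"method": "drive_tool", "body": {"plan": [[[0,0,0,0,-1,0,50],[0,0,0,0,-1,0,50],[0,0,0,0,0,0,50]]]}}

```text
clock: 23.3
tcp_pos: [562.8, -73.7, 36.0]
tcp_rot: [-3.131, 0.26, 0.0]
wrist_force: [-0.6, -1.8, 0.9]
finger_gap: 49.7
```

```bash
python3 look.py w21
```

```text
t 23.3 tcp [562.8 -73.7  36. ] F [-0.6 -1.8  0.9] pre [ 46.5 -77.5] toolx yaw rel 0.004 tilt [-0.  0. -1.] 49.71616271953886
```

View pics/w21.png

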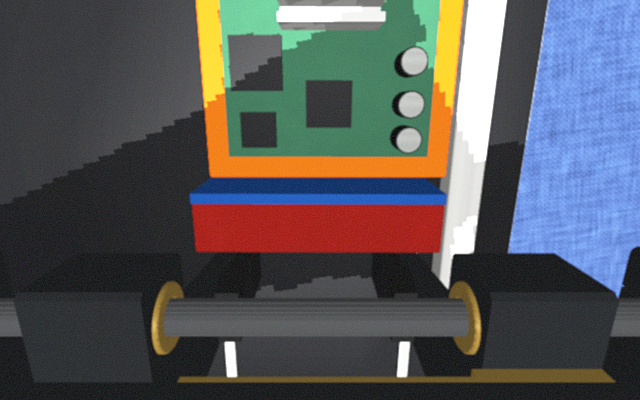

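A small gap remains. Stepping on until the force rises.

Request:
{"method": "drive_tool", "body": {"plan": [[[0,0,0,0,-1,0,50],[0,0,0,0,-1,0,50],[0,0,0,0,0,0,50]]]}}

```text
clock: 23.65
tcp_pos: [563.2, -71.7, 36.0]
tcp_rot: [-3.131, 0.26, -0.0]
wrist_force: [-0.7, -1.2, -0.0]
finger_gap: 50.1
```

Request:
{"method": "drive_tool", "body": {"plan": [[[0,0,0,0,-1,0,50],[0,0,0,0,-1,0,50],[0,0,0,0,0,0,50]]]}}

```text
clock: 23.95
tcp_pos: [563.2, -71.5, 36.0]
tcp_rot: [3.129, -0.262, -0.001]
wrist_force: [-2.0, -5.3, 1.4]
finger_gap: 50.0
```

Request:
{"method": "drive_tool", "body": {"plan": [[[0,0,0,0,-1,0,50],[0,0,0,0,0,0,50]]]}}

```text
clock: 24.15
tcp_pos: [563.1, -71.5, 36.0]
tcp_rot: [3.127, -0.263, -0.001]
wrist_force: [-2.9, -7.6, 2.2]
finger_gap: 49.7
```

Contact: it stalled and the force rose to ~8 N. I back off, rise and inspect.

Request:
{"method": "drive_tool", "body": {"plan": [[[0,0,0,0,5,0,50],[0,0,0,0,17,0,50],[0,0,0,0,0,-45,50],[0,0,0,0,0,-45,50],[0,0,0,0,-20,-40,50]]]}}

```text
clock: 24.65
tcp_pos: [563.2, -72.8, 167.6]
tcp_rot: [3.13, -0.266, 0.001]
wrist_force: [0.3, 0.0, -0.3]
finger_gap: 50.3
```

Request:
{"method": "drive_tool", "body": {"plan": [[[0,0,0,0,-40,-20,50],[0,0,0,0,-15,-10,50],[0,0,0,0,0,0,50],[0,0,0,0,0,0,50]]]}}

```text
clock: 25.05
tcp_pos: [571.7, -17.6, 194.9]
tcp_rot: [3.13, -0.26, -0.003]
wrist_force: [-0.5, -1.2, 0.2]
finger_gap: 49.6
```

```bash
python3 look.py w22; python3 - <<'E'
import cv2
im=cv2.imread('pics/w22.png')[0:300,150:550]; cv2.imwrite('pics/w22c.png',cv2.resize(im,None,fx=2,fy=2,interpolation=2))
E
```

```text
t 25.05 tcp [571.7 -17.6 194.9] F [-0.5 -1.2  0.2] pre [ 45.7 -20.7] toolx yaw rel 0.004 tilt [-0.002 -0.001 -1.   ] 49.63557468715163
```

View pics/w22c.png

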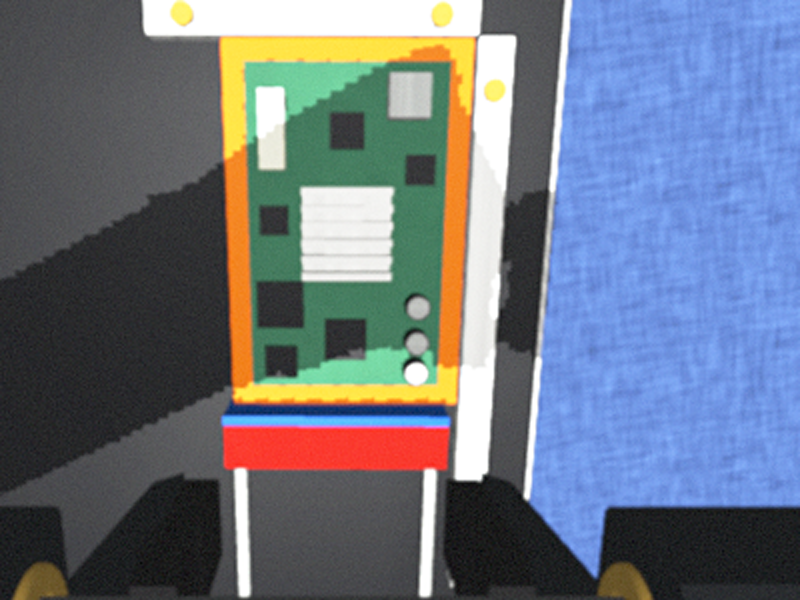

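```bash
python3 m.py 267,202,60 377,202,60 262,208,78 374,208,78 261.5,234.5,78 260,19,60 387,19,60 390,19,62 379,200,62 385,110,62 383,110,60; python3 - <<'E'
from h import *
im=r.get_image('side')[:,:,::-1][120:300,240:420]; cv2.imwrite('pics/s22.png',cv2.resize(im,None,fx=3.3,fy=3.3,interpolation=2))
E
```

```text
267,202,60 [  1.8 -39.5]
377,202,60 [100.4 -39. ]
262,208,78 [  0.  -39.6]
374,208,78 [ 94.9 -39.1]
261.5,234.5,78 [ -1.3 -63.6]
260,19,60 [  1.1 109.8]
387,19,60 [100.6 110.3]
390,19,62 [102.6 109.9]
379,200,62 [101.7 -36.5]
385,110,62 [102.6  41.1]
383,110,60 [101.3  41.1]
```

View pics/s22.png

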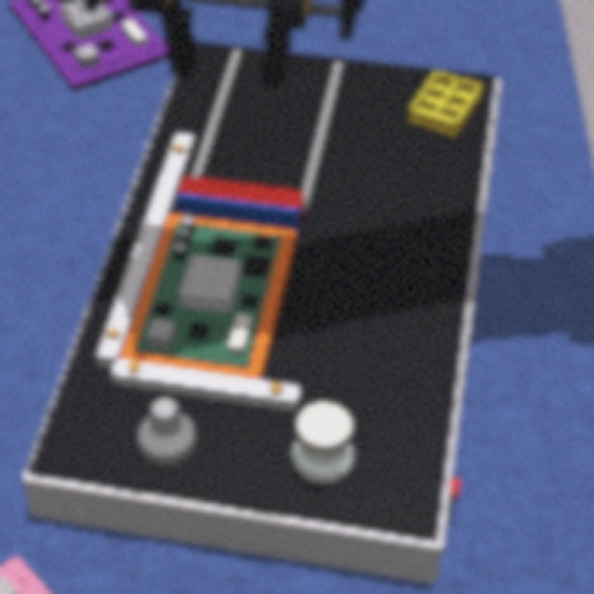

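```bash
python3 - <<'E'
import cv2,numpy as np
im=cv2.imread('pics/w22.png'); 
for v0,c in ((60,386),(110,383),(150,381),(185,379)):
    # shift-free mean over 3 rows
    p=im[v0-1:v0+2,c-7:c+9].mean(0).round().astype(int); print(v0,[(c-7+i,*p[i][::-1]) for i in range(2,14)])
im=cv2.imread('pics/w16.png')
for v0,c in ((120,392),(200,388)):
    p=im[v0-1:v0+2,c-7:c+9].mean(0).round().astype(int); print('w16',v0,[(c-7+i,*p[i][::-1]) for i in range(2,14)])
E
```

```text
60 [(381, np.int64(246), np.int64(137), np.int64(38)), (382, np.int64(246), np.int64(139), np.int64(39)), (383, np.int64(248), np.int64(138), np.int64(34)), (384, np.int64(244), np.int64(128), np.int64(45)), (385, np.int64(186), np.int64(112), np.int64(85)), (386, np.int64(164), np.int64(161), np.int64(159)), (387, np.int64(253), np.int64(255), np.int64(255)), (388, np.int64(255), np.int64(255), np.int64(255)), (389, np.int64(255), np.int64(255), np.int64(255)), (390, np.int64(255), np.int64(255), np.int64(255)), (391, np.int64(255), np.int64(255), np.int64(255)), (392, np.int64(255), np.int64(255), np.int64(255))]
110 [(378, np.int64(244), np.int64(135), np.int64(33)), (379, np.int64(245), np.int64(139), np.int64(38)), (380, np.int64(246), np.int64(133), np.int64(30)), (381, np.int64(247), np.int64(137), np.int64(44)), (382, np.int64(216), np.int64(120), np.int64(65)), (383, np.int64(148), np.int64(120), np.int64(110)), (384, np.int64(156), np.int64(157), np.int64(157)), (385, np.int64(220), np.int64(222), np.int64(218)), (386, np.int64(239), np.int64(239), np.int64(237)), (387, np.
[... 1953 characters left out ...]
), np.int64(242)), (398, np.int64(243), np.int64(244), np.int64(242))]
w16 200 [(383, np.int64(245), np.int64(132), np.int64(31)), (384, np.int64(246), np.int64(132), np.int64(28)), (385, np.int64(229), np.int64(123), np.int64(61)), (386, np.int64(162), np.int64(117), np.int64(102)), (387, np.int64(136), np.int64(136), np.int64(135)), (388, np.int64(194), np.int64(197), np.int64(195)), (389, np.int64(237), np.int64(238), np.int64(236)), (390, np.int64(243), np.int64(243), np.int64(241)), (391, np.int64(241), np.int64(242), np.int64(240)), (392, np.int64(242), np.int64(242), np.int64(240)), (393, np.int64(242), np.int64(242), np.int64(240)), (394, np.int64(241), np.int64(241), np.int64(239))]
```

The rear gap is ≤1 mm and even along the edge, the side gap ~0, and the jaw is at y -39.4 against the carrier edge at -39.3. The jar, nozzle and tray are in place, and the arm is clear. Handing in.

```bash
python3 -c "
from station import r
print(r.hand_in(), r.get_obs()['clock'])"
```

```text
the job is handed in; nothing more can be done
the job is handed in; nothing more can be done
```

I pushed the carrier flush into the corner with two spread fingertips, first at its front edge and then at its right edge. I then pushed the clamp by its red back until it stalled against the carrier at about 8 N. I handed in at about 25 s; no verdict is given.

**Last checks** (wrist camera with the arm raised clear, plus the side view):
- **Rear stop:** the strip between carrier and stop is 1 to 1.5 pixels and even along the edge. That puts the gap at 1 mm or less after allowing for parallax. Raw single-pixel readings ran as high as 2 mm, still inside the 3 mm limit.
- **Side stop:** the gap is about 0 mm.
- **Clamp:** the jaw reads y ≈ -39.4 mm and the carrier's right edge ≈ -39.3 mm, so they are touching.
- **Other items:** the jar, nozzle and tray stand where they were, judged by eye.

**What disagreed:**
- **Finger length:** the fingertips end about 24 mm short of the reported TCP. My first push passed over the carrier about 25 mm too high, including over a connector on the board. The force stayed near zero and nothing moved. I then found the true height by a light touch on the bare glass (30 N) and worked from that.
- **Preheater outline:** its far corners fitted about 6 to 8 pixels off my model, though the stops fitted within about 3.5 pixels.
- **Carrier height:** three-camera triangulation put the top at 61 to 66 mm against the 60 mm expected.

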